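# Stand the tool box lid up and lift out the tray

## Task

The lid of the grey tool box on the bench hangs half open over the lift-out tray: first swing the lid up until it stands upright on its stiff hinge (within about 10 degrees), with the tray still in the box. Then take the tray by the middle of its handle, lift it until its underside is about 6 cm above the box's rim, and finish while still holding it there, level and motionless over the middle of the box, the tray touching nothing but your gripper. Do not tip the tray or lose the two steel parts in it, and leave the lid upright and the jar, screwdriver and carton around the box where they are.

Things in the scene. Friction and masses are not known exactly. Their poses are not given: they have to be found in the camera images.
- toolbox: Grey open-topped steel tool box fixed to the bench, 320 (its x) x 200 (its y) x 125 mm high, walls 4 mm. Origin at the centre of its underside; z up; its -y side is the lid's free side, its +y side carries the hinge. Inside, a 40 mm high ledge at each x end carries the tray.
- lid (a joint): Angle of the box's flat lid: 0 closed (flat on the rim), 1.57 standing upright, stops at 2.1; it starts half open, at 0.55 to 0.95, over the tray. The hinge is stiff (about 0.5 N m of friction): the lid, 0.3 kg, stays where it is left. It can be opened by pushing its free edge sideways towards the hinge side (8 to 10 N at first).
- lid_hinge (a point): Middle of the lid's hinge line, at the top of the box's +y wall, 127 mm above the bench. The hinge line runs along the box's x. Axes turn with the lid.
- lid_edge (a point): Middle of the lid's free edge, on the centre of a rolled rim 12 mm thick and 320 mm long, 204 mm from the hinge line. The lid is a 5 mm panel.
- tray: Lift-out aluminium tray 280 (its x) x 165 (its y) x 40 mm deep, walls 3 mm, a cross wall at x = 0, 0.35 kg empty and about 0.6 kg with what is in it. Origin at the centre of its underside; z up when level. It lies loose in the box on the ledges, underside 40 mm above the bench, with 10 to 15 mm free all round; x roughly along the box's x.
- tray_handle (a point): Centre of the tray's handle, a straight wooden bar above the tray's middle running along the tray's y: 12 mm wide (x) x 18 mm high x 165 mm long, its centre 73 mm above the tray's underside (12 mm below the box's rim at the start). The space under and beside it is free down to the 40 mm cross wall.
- chuck_center (a point): Centre of a dark steel drill chuck, 38 mm diameter x 36 mm high, standing loose in the tray's +x compartment.
- collar_center (a point): Centre of a plain steel shaft collar (ring), 44 mm diameter x 18 mm high, lying loose in the tray's -x compartment.
- rivet_jar_mid (a point): Bystander: centre of a clear jar, 64 mm diameter x 90 mm high, on the bench on the hinge side of the box.
- driver_mid (a point): Bystander: a screwdriver with a black handle lying on the bench on the free side of the box.
- carton_mid (a point): Bystander: centre of a small taped cardboard carton, 90 x 70 x 50 mm, on the bench on the hinge side of the box.

How it is judged (in metres and radians):
On the way, in this order (a step that is already met when the one before it is completed fails the run):
1. the lid stands upright (79 to 101 degrees), the tray still lying in the box (value of joint lid between 1.38 and 1.77 rad and height (world z) of tray below 0.055 m), for 0.3 s.
2. the tray, in the gripper, is clear above the rim (height (world z) of tray above 0.15 m and contact force between tray and the fingers above 1 N), for 0.2 s.
At the end, for the whole second after the job is handed in: Tray held within 45 mm of its handle's middle, underside 160 to 240 mm above the bench, level within 7 degrees, still (20 mm/s, 0.15 rad/s), within 60 mm of straight over the box's centre, touching neither box nor lid, both steel parts in it; lid within 11 degrees of upright (value of joint lid between 1.38 and 1.77 rad and height (world z) of tray between 0.16 and 0.24 m and angle between tray's own z axis and vertical below 0.12 rad and horizontal distance between tray and toolbox below 0.06 m and linear speed of tray below 0.02 m/s and angular speed of tray below 0.15 rad/s and contact force between tray and the fingers above 2 N and contact force between tray and toolbox below 0.1 N and distance between the grasp point and tray_handle below 0.045 m and z of chuck_center in the frame of tray between 0 and 0.05 m and x of chuck_center in the frame of tray between -0.14 and 0.14 m and y of chuck_center in the frame of tray between -0.083 and 0.083 m and z of collar_center in the frame of tray between 0 and 0.05 m and x of collar_center in the frame of tray between -0.14 and 0.14 m and y of collar_center in the frame of tray between -0.083 and 0.083 m); the arm keeps its last pose, push and grip.
It fails at once if the tray is tipped more than 17 degrees (angle between tray's own z axis and vertical above 0.3 rad).
It fails at once if a bystander (jar, screwdriver, carton) is moved more than 30 mm (distance of any of rivet_jar_mid, driver_mid, carton_mid from where it was at the start of the episode above 0.03 m).
It also fails if it takes over 61 s, if anything falls off the work surface, if the arm or the gripper's body presses on something with over 40 N, if the wrist force passes 120 N, or if a joint passes its speed limit or range.

## Robot

A 6-joint arm with a two-finger parallel gripper is mounted at the origin on the work surface. World frame = base frame: x ahead of the robot, y to its left, z up, the work surface at z = 0. Lengths are in mm, angles in rad, forces in N, time in s.
With the tool pointing down it reaches from about 400 to 925 mm from the base axis. Payload 3.4 kg.
Tool frame: the origin (TCP) lies midway between the tips of the shut fingers; the grasp point (between the pads) lies 19 mm behind it; z points along the fingers, y is the line along which they close (so a half turn about z gives the same grasp; the last joint's range is limited). The gripper opens to 85 mm and grips with 20 to 120 N. Pads are 22 mm wide; open, the fingers measure 114 mm over their backs; the gripper's body (76 mm by 85 mm) begins 54 mm behind the grasp point. The pads swing forward as they close: fully open they stand 13 mm farther back than shut.
Start: joints at [-0.073, 0.307, 1.506, -0, 1.328, -0.073], TCP at [575.005, -0.025, 231.305] pointing down, gripper open.
Joint ranges: [-3.12, 3.12], [-1.05, 2.28], [0.14, 2.33], [-1.42, 4.57], [0.1, 2.73], [-2.68, 2.68]. Speed limits (rad/s): [2.57, 2.57, 3.14, 3.14, 3.14, 3.14].

## Interface

Orientations are given as a unit quaternion [x, y, z, w].
In Python, from station import robot, vision, order gives the robot as it stands.
- The arm moves only by the shell command python3 -m jog 'ROWS' [FORCE]. ROWS is a JSON object of lists of equal length, an entry for each row: "claw": the closure, from -1 (fully open) to 1 (shut), so that 0 is half open; "slide": the shift along the tool's x, y, z in cm, a list of three; "spin": the turn about the tool's z in degrees. In form: {"claw": [claw, ...], "slide": [[tx, ty, tz], ...], "spin": [spin, ...]}. A call has 1 to 12 rows; each row shifts and turns the commanded pose from where the row before left it, along the tool's axes as they then stand; what a row does not reach is not made up. A row lasts 1/8 s, in which the tool goes at most 62.5 mm and 10.7 degrees, less where a joint would pass 70% of its speed; a pose out of reach is approached as far as the arm can. A call is refused whole if a number of a shift passes 6.25 or a number of a turn 10.7, either way. A call with a gripper value outside its range is refused whole. The fingers move at their own pace and stop on an object; FORCE is the grip in N (left out, the last holds). Time passes only in rows, so rows that do not move let the fingers close. It gives the time, the measured TCP pose, the force, the opening and the grip force at its end, in the units of the state.
- robot.observe(): the state, without advancing time (a new reading comes with each control period).
- vision.read_camera(name): name is "scene" or "side" or "wrist"; returns the picture (480x640x3 uint8, red, green, blue); there is no depth.
- vision.camera_model(name): a dict with "mtx" (3x3 intrinsics, pixels), "rvec" (rotation vector, rad) and "tvec" (3), from world to camera coordinates, as OpenCV has them. Camera axes: x right, y down, z forward; pixel columns grow to the right and rows downward; lengths in mm; the calibration is good to about 2 mm. A picture is of the moment at which its call begins: read the wrist's pose just before it. camera_model takes no time and is no camera call; for the wrist camera it gives the pose at the moment of the call.
- order.hand_in(): hands the job in; it is judged then, once.
The state is a dict: "clock": time; "q": joint angles; "qvel": joint speeds; "joint_torque": joint torques, N m; "tcp_pos": TCP position; "orientation": TCP orientation; "wrist_force": force on the tool from outside, world axes, zero at the start; "ft_torque": the same for the moment, N m; "grip_width": opening from 0.0 (shut) to 1.0 (fully open); "gripper_force": force on a finger pad.
Only numpy, scipy, OpenCV 4.12 (cv2) and the standard library are available. Lean on these libraries where they do the work, as an engineer would, in place of code of your own. Each camera call takes 0.05 s, during which the arm holds its last target. There are 200 camera calls.

## Working session

There is one attempt and no reset: what is moved stays moved. The work goes in short steps, Python scripts to look and compute and a shell command to move; the robot and the scene stay as the last step left them, time stands still between calls to the robot, and variables do not carry over. Pictures are saved under pics/ and viewed, at most 10 in all, crops included, and the job is handed in when it is done.

```bash
ls; mkdir -p pics
python3 - <<'E'
from station import robot, vision
import cv2
print(robot.observe())
for n in ("scene","side"):
    m=vision.camera_model(n); print(n,m)
    cv2.imwrite(f"pics/{n}0.png",vision.read_camera(n)[:,:,::-1])
E
```

```text
pics
{'clock': 0.0, 'q': array([-7.34550341e-02,  3.07564733e-01,  1.50769782e+00,  2.42613454e-05,
        1.32838343e+00, -7.35008266e-02]), 'qvel': array([-3.14138762e-04, -4.23298251e-05,  2.59950446e-04,  4.24201457e-04,
       -1.94993358e-03, -2.02852987e-03]), 'joint_torque': array([-2.40806599e-03, -4.57556927e+01, -2.51919490e+01, -3.95127336e-04,
        1.32516641e-02, -2.41733758e-06]), 'tcp_pos': array([5.74293962e+02, 6.20526752e-02, 2.30376552e+02]), 'orientation': array([ 7.07092286e-01,  7.07120531e-01, -6.61796882e-04, -7.84990103e-04]), 'wrist_force': array([ 0.19339593,  0.44687563, -0.52119267]), 'ft_torque': array([-0.01603779,  0.04430848,  0.01298105]), 'gripper_force': 0.0, 'grip_width': 1.003818149821365}
scene {'mtx': array([[614.34086293,   0.        , 316.77520489],
       [  0.        , 614.34086293, 243.82099719],
       [  0.        ,   0.        ,   1.        ]]), 'rvec': array([ 2.15624131, -0.59110846,  0.32391257]), 'tvec': array([-462.52478391,  278.49745875,  913.71282155])}
side {'mtx': array([[433.34629737,   0.        , 313.92498206],
       [  0.        , 433.34629737, 231.89482814],
       [  0.        ,   0.        ,   1.        ]]), 'rvec': array([ 0.95778634, -2.32782976,  1.21746512]), 'tvec': array([430.09458312, 286.43279444, 465.1853671 ])}
```

View pics/scene0.png

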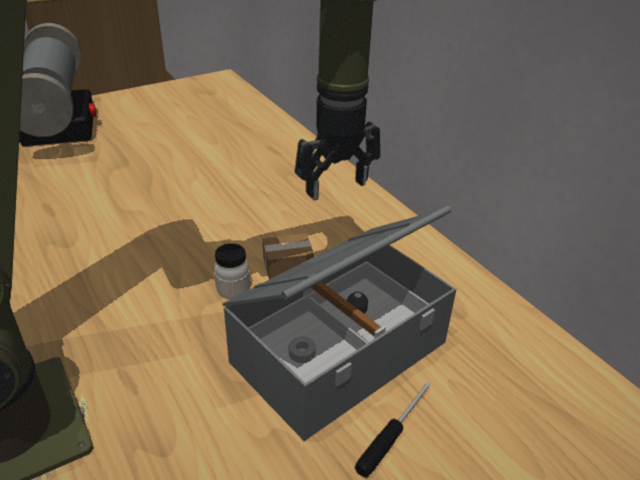

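View pics/side0.png

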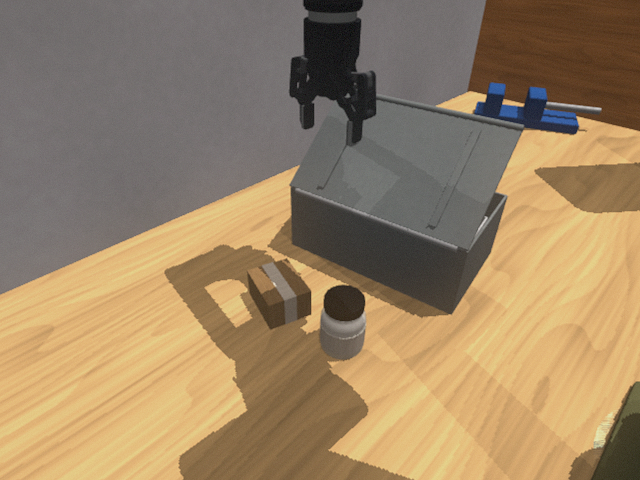

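The scene view shows the box's rim corners at about (303,382), (228,305) and (454,291). The lid's free edge runs from (287,293) to (450,210), and the brown handle from (316,284) to (380,330). In the side view the hinge line runs from (292,187) to (470,247) and the free edge from (378,98) to (524,127).

```bash
cat > h.py <<'E'
import numpy as np, cv2
from station import robot, vision
def cam(n):
    m=vision.camera_model(n); R=cv2.Rodrigues(np.array(m["rvec"]))[0]; return m["mtx"],R,np.array(m["tvec"]).ravel()
def ray(n,px):
    K,R,t=cam(n); d=R.T@np.linalg.inv(K)@np.array([*px,1.]); return -R.T@t,d
def onz(n,px,z):
    c,d=ray(n,px); return c+d*(z-c[2])/d[2]
def tri(*obs):
    A=np.zeros((3,3));b=np.zeros(3)
    for n,p in obs:
        c,d=ray(n,p); d=d/np.linalg.norm(d); P=np.eye(3)-np.outer(d,d); A+=P;b+=P@c
    return np.linalg.solve(A,b)
def proj(n,P):
    K,R,t=cam(n); p=K@(R@np.array(P,float)+t); return p[:2]/p[2]
np.set_printoptions(precision=1,suppress=True)
E
python3 - <<'E'
from h import *
for p in [(303,382),(228,305),(454,291)]: print("rim",p,onz("scene",p,125))
for p in [(306,438),(447,349)]: print("bot",p,onz("scene",p,0))
for p in [(292,187),(470,247),(506,197)]: print("side rim",p,onz("side",p,125))
for p in [(293,244),(452,306)]: print("side bot",p,onz("side",p,0))
a=tri(("scene",(287,293)),("side",(524,127)));b=tri(("scene",(450,210)),("side",(378,98)));print("edge",a,b,np.linalg.norm(a-b))
for p in [(316,284),(380,330)]: print("handle",onz("scene",p,120))
for p,z in [((240,292),0),((232,257),80)]: print("jar",onz("scene",p,z))
print("jar side",onz("side",(343,345),0), "carton top",onz("side",(275,275),50),onz("scene",(287,245),50))
E
```

```text
rim (303, 382) [ 374.6 -232.9  125. ]
rim (228, 305) [350.9 -40.9 125. ]
rim (454, 291) [ 682. -193.  125.]
bot (306, 438) [ 379.  -236.3    0. ]
bot (447, 349) [ 681.7 -204.3   -0. ]
side rim (292, 187) [653.3   5.4 125. ]
side rim (470, 247) [344.4 -55.5 125. ]
side rim (506, 197) [ 370.5 -230.5  125. ]
side bot (293, 244) [653.8   5.9  -0. ]
side bot (452, 306) [349.7 -60.8   0. ]
edge [ 367.5 -198.7  261.5] [ 638.6 -182.6  265.8] 271.63230113471616
handle [499.4 -61.5 120. ]
handle [ 528.3 -200.9  120. ]
jar [435.8 108.6   0. ]
jar [429.5 119.5  80. ]
jar side [421.7 123.9   0. ] carton top [564.2 127.7  50. ] [554.1 136.3  50. ]
```

```bash
python3 -m jog '{"claw":[1,1,1,1,1,1,1,1,1,1,1,1],"slide":[[0,0,-5],[0,0,-5],[0,-2,0],[-4,-2,0],[-4,-2,0],[-4,-1.6,0],[-4,0,0],[-3,0,0],[-3,0,0],[0,0,4],[0,0,4],[0,0,2.3]],"spin":[-4,-4,0,0,0,0,0,0,0,0,0,0]}' 40; python3 -m jog '{"claw":[1],"slide":[[0,0,0]],"spin":[0]}'
python3 - <<'E'
from h import *
cv2.imwrite("pics/s1.png",np.hstack([vision.read_camera("scene")[:,:,::-1][100:460,180:520],vision.read_camera("side")[:,:,::-1][0:360,240:580]]))
E
```

```text
clock: 1.6
tcp_pos: [528.8, -228.0, 225.5]
orientation: [0.656, 0.755, -0.001, -0.002]
wrist_force: [0.1, 0.2, 0.3]
grip_width: 0.003
gripper_force: 0.0
clock: 1.72
tcp_pos: [528.6, -227.6, 225.8]
orientation: [0.656, 0.755, -0.001, -0.003]
wrist_force: [0.4, 0.3, -0.1]
grip_width: -0.0
gripper_force: 0.0
```

View pics/s1.png

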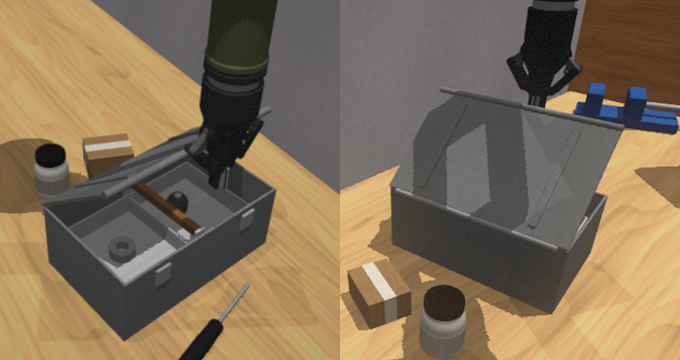

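```bash
python3 - <<'E'
from h import *
b=tri(("scene",(450,210)),("side",(342,90)));a=tri(("scene",(287,293)),("side",(523,127)));print(a,b,np.linalg.norm(a-b))
E
python3 -m jog '{"claw":[1,1,1,1,1,1,1,1,1],"slide":[[1.3,0,0],[1.3,0,0],[1.3,0,0],[1,0,-1],[1,0,-1],[1,0,-1],[1.1,0,-0.8],[1.1,0,-0.7],[1.2,0,-0.7]],"spin":[0,0,0,0,0,0,0,0,0]}'
python3 -m jog '{"claw":[1,1,1,1,1,1,1],"slide":[[1.2,0,-0.5],[1.3,0,-0.5],[1.3,0,-0.5],[1.0,0,-0.2],[1,0,-0.2],[1,0,-0.2],[0,0,0]],"spin":[0,0,0,0,0,0,0]}'
python3 - <<'E'
from h import *
cv2.imwrite("pics/s2.png",np.hstack([vision.read_camera("scene")[:,:,::-1][100:460,180:520],vision.read_camera("side")[:,:,::-1][0:360,240:580]]))
E
```

```text
[ 368.2 -198.1  261.1] [ 682.9 -151.   256.8] 318.1456830479228
clock: 2.95
tcp_pos: [515.6, -127.3, 281.7]
orientation: [0.656, 0.755, -0.001, 0.001]
wrist_force: [-1.6, -5.3, 4.0]
grip_width: -0.001
gripper_force: 2.7
clock: 3.82
tcp_pos: [506.2, -57.5, 300.9]
orientation: [0.656, 0.755, 0.0, -0.001]
wrist_force: [0.5, 0.5, 0.4]
grip_width: 0.001
gripper_force: 0.0
```

View pics/s2.png

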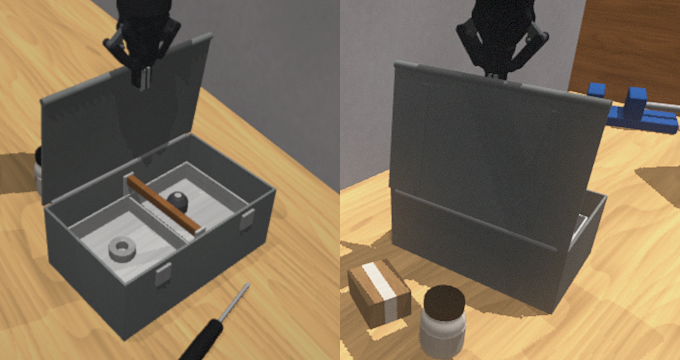

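The lid is now close to upright. Its edge ends are at scene (222,201) and (392,136), and at side (510,101) and (295,64).

Run:
```python
from h import *
a=tri(("scene",(222,201)),("side",(510,101)));b=tri(("scene",(392,136)),("side",(295,64)));print(a,b,np.linalg.norm(a-b))
h=tri(("scene",(228,305)),("side",(470,247)));g=onz("side",(292,187),127);print(h,g)
v=np.array([-.148,.989]);m=(a+b)/2
# rim corners now; scene crop offset (180,100)
cs={k:onz("scene",p,125)[:2] for k,p in dict(A=(305,383),B=(454,288)).items()}; print(cs)
c=(np.mean(list(cs.values()),axis=0))+100*v; print("centre",c,"hinge v 100; edge v",v@(m[:2]-c),"z",m[2])
for p in [(309,282),(379,332)]: print("handle ends(top)",onz("scene",p,122))
```

```text
[346.3 -64.6 333.6] [664.2 -16.6 328.2] 321.48087361313793
[344.9 -48.7 131.2] [650.6   7.8 127. ]
{'A': array([ 376.1, -235.8]), 'B': array([ 686.9, -187.3])}
centre [ 516.7 -112.6] hinge v 100; edge v 72.94575466762609 z 330.9385172386259
handle ends(top) [490.8 -53.4 122. ]
handle ends(top) [ 523.2 -205.1  122. ]
```

```bash
python3 -m jog '{"claw":[1,1,1,1,1,1,1,0.2,0.2,0.2,0.2],"slide":[[0.8,0,0],[0.8,0,0],[0.6,0,0],[0,0,0],[-2,0,0],[-2,0,0],[-2,0,0],[-2,0,0],[-1.5,0,0],[0,0,0],[0,0,0]],"spin":[0,0,0,0,0,0,0,0,0,0,0]}'
python3 - <<'E'
from h import *
import pickle
m=vision.camera_model("wrist"); w=vision.read_camera("wrist"); pickle.dump(m,open("wm.pkl","wb")); np.save("w.npy",w)
s=vision.read_camera("scene"); d=vision.read_camera("side")
r=lambda i:cv2.resize(i[:,:,::-1],(400,300))
cv2.imwrite("pics/s3.png",np.vstack([np.hstack([d[:,:,::-1][0:300,200:600],s[:,:,::-1][100:400,150:550]]),np.hstack([r(w),r(w)*0])]))
E
```

```text
clock: 5.3
tcp_pos: [516.6, -131.2, 301.2]
orientation: [0.656, 0.755, 0.0, -0.0]
wrist_force: [0.5, 0.1, 0.4]
grip_width: 0.398
gripper_force: 0.0
```

View pics/s3.png

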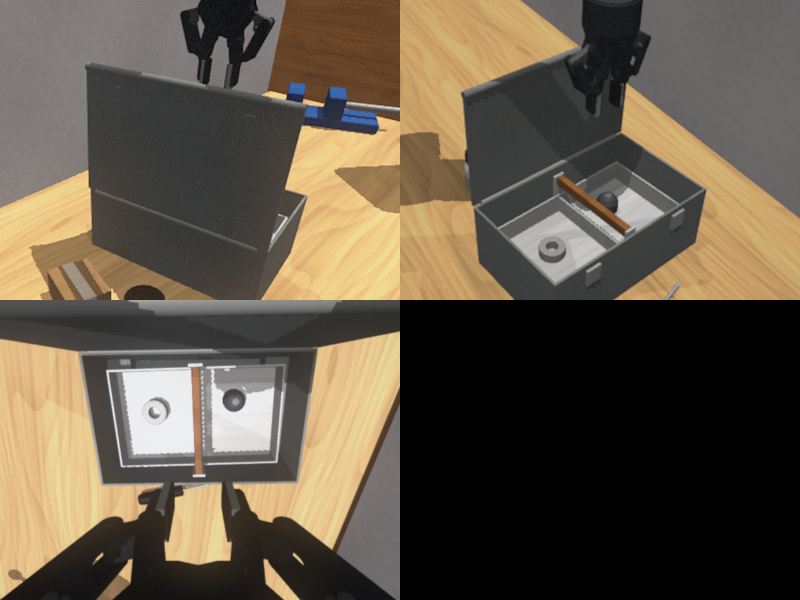

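The wrist view (half scale, lower-left panel) shows the handle from about (196,368) to (199,473) over the tray. The lid is upright behind it, with its edge ends at side (285,66) and (505,104) and the near end at scene (215,195).

Run:
```python
from h import *
import pickle
m=pickle.load(open("wm.pkl","rb")); vision.camera_model=(lambda f:lambda n:m if n=="wrist" else f(n))(vision.camera_model)
w=np.load("w.npy"); hsv=cv2.cvtColor(w,cv2.COLOR_RGB2HSV)
k=cv2.inRange(hsv,(3,110,40),(18,255,190)); k[:110]=0;k[360:]=0;k[:,:350-60]=0;k[:,370:]=0
n,l,st,_=cv2.connectedComponentsWithStats(k); i=1+np.argmax(st[1:,4]); print(st[i])
P=np.argwhere(l==i)[:,::-1]
Q=np.array([onz("wrist",p,122)[:2] for p in P]).astype(np.float32)
r=cv2.minAreaRect(Q); print("handle",r, Q.mean(0))
bx=cv2.boxPoints(r); print(bx)
# rim corners in wrist picture (full scale = 2x)
c=[onz("wrist",p,125)[:2] for p in [(164,108),(630,100),(596,366),(206,368)]]; print(np.array(c))
a=tri(("scene",(215,195)),("side",(505,104)));print("lid end",a, "other", onz("side",(285,66),331))
```

```text
[ 307  110   17  168 1662]
handle ((514.4299926757812, -119.94730377197266), (10.876782417297363, 158.81280517578125), 10.013886451721191) [ 513.8 -115.4]
[[ 495.3  -42.7]
 [ 522.9 -199.1]
 [ 533.6 -197.2]
 [ 506.   -40.8]]
[[ 375.   -58. ]
 [ 768.     3.7]
 [ 844.4 -259.7]
 [ 421.8 -322. ]]
lid end [344.3 -47.1 334.3] other [655.3  11.7 331. ]
```

```bash
python3 -m jog '{"claw":[-0.2,-0.2,-0.2,-0.2,-0.2,-0.2,-0.2,-0.2,-0.2,-0.2],"slide":[[0.6,0,0],[0.6,0,0],[0,0,4],[0,0,4],[0,0,3],[0,0,3],[0,0,2.5],[0,0,2.2],[0,0,2],[0,0,0]],"spin":[-2,0,0,0,0,0,0,0,0,0]}'
python3 - <<'E'
from h import *
w=vision.read_camera("wrist"); s=vision.read_camera("scene")
cv2.imwrite("pics/s4.png",np.hstack([cv2.resize(w[:,:,::-1],(400,300)),s[:,:,::-1][120:420,200:600]]))
E
```

```text
clock: 6.7
tcp_pos: [513.5, -118.6, 93.1]
orientation: [0.643, 0.766, -0.001, -0.002]
wrist_force: [-0.0, 0.4, 0.1]
grip_width: 0.602
gripper_force: 0.0
```

View pics/s4.png

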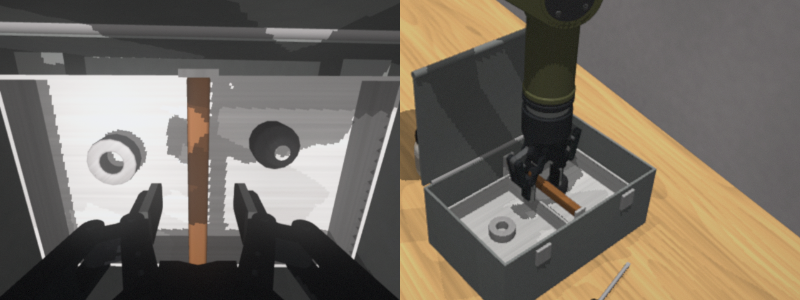

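The fingers straddle the handle, which sits centred between them at column ~198 of the wrist panel. Next I close the fingers and start to lift.

```bash
python3 -m jog '{"claw":[1,1,1,1,1,1,1,1],"slide":[[0,0,0],[0,0,0],[0,0,0],[0,0,0],[0,0,0],[0,0,-0.3],[0,0,-0.5],[0,0,0]],"spin":[0,0,0,0,0,0,0,0]}' 110
python3 - <<'E'
from h import *
o=robot.observe(); print(o["wrist_force"],o["ft_torque"])
w=vision.read_camera("wrist"); s=vision.read_camera("scene")
cv2.imwrite("pics/s5.png",np.hstack([cv2.resize(w[:,:,::-1],(400,300)),s[:,:,::-1][120:420,200:600]]))
E
```

```text
clock: 7.8
tcp_pos: [514.9, -119.5, 102.3]
orientation: [0.643, 0.766, 0.0, -0.0]
wrist_force: [0.2, 0.3, -5.8]
grip_width: 0.12
gripper_force: 107.3
[ 0.2  0.3 -5.8] [-0. -0.  0.]
```

View pics/s5.png

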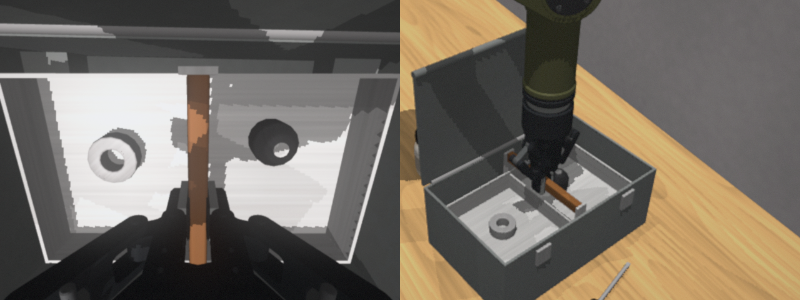

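The wrist reads 5.8 N, which is about the tray's full weight, and the view shows the tray level with both steel parts in it. I continue the lift gently.

```bash
python3 -m jog '{"claw":[1,1,1,1,1,1,1,1,1,1,1,1],"slide":[[0,0,-0.4],[0,0,-0.8],[0,0,-1.2],[0,0,-1.5],[0,0,-1.7],[0,0,-1.8],[0,0,-1.8],[0,0,-1.6],[0,0,-1.3],[0,0,-0.9],[0,0,-0.4],[0,0,-0.2]],"spin":[0,0,0,0,0,0,0,0,0,0,0,0]}'; python3 -m jog '{"claw":[1,1,1,1,1,1],"slide":[[0,0,0],[0,0,0],[0,0,0],[0,0,0],[0,0,0],[0,0,0]],"spin":[0,0,0,0,0,0]}';python3 - <<'E'
from h import *
w=vision.read_camera("wrist"); s=vision.read_camera("scene");d=vision.read_camera("side")
cv2.imwrite("pics/s6.png",np.vstack([np.hstack([cv2.resize(w[:,:,::-1],(400,300)),s[:,:,::-1][50:350,200:600]]),np.hstack([d[:,:,::-1][0:300,200:600],s[:,:,::-1][150:450,200:600]])]))
E
```

```text
clock: 9.4
tcp_pos: [514.6, -119.5, 238.2]
orientation: [0.643, 0.766, -0.0, -0.0]
wrist_force: [-0.4, 0.3, -6.9]
grip_width: 0.118
gripper_force: 107.5
clock: 10.15
tcp_pos: [514.8, -119.6, 238.3]
orientation: [0.643, 0.766, 0.0, -0.0]
wrist_force: [0.2, 0.7, -6.2]
grip_width: 0.119
gripper_force: 107.3
```

View pics/s6.png

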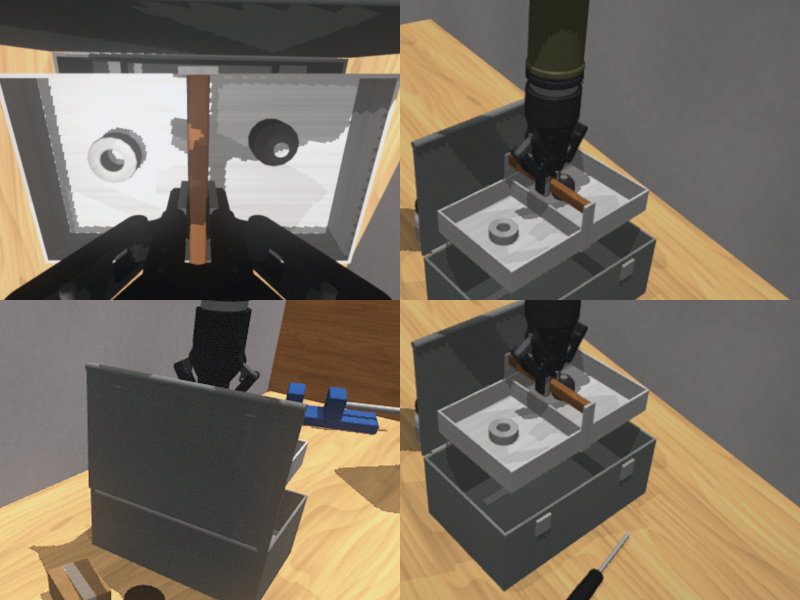

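The tray hangs level over the box with both parts in it, and its underside is at about 184 mm. The lid edge is unchanged in the side view, from (285,66) to (505,104), and nothing else has moved, so I hand in.

```bash
python3 -c "
from station import order
print(order.hand_in())"
```

```text
the job is handed in; nothing more can be done
None
```

Job handed in with the lid upright and the tray held level and still about 6 cm above the rim, both steel parts in it and the bystanders where they were; hand-in returned no verdict, so this rests on my last camera views and arm readings.

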